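Lock the clamp stud of the plate fixture

ROBOT

A 6-joint arm with a two-finger parallel gripper is mounted at the origin on a cart in front of the work surface, level with it; the furniture and walls round the work are solid. World frame = base frame: x ahead of the robot, y to its left, z up, the work surface at z = 0. Lengths are in m, angles in degrees, forces in N, time in s.
With the tool pointing down it reaches from about 0.375 to 0.9 m from the base axis. Payload 3.1 kg.
Tool frame: the origin (TCP) lies at the very end of the fingers, on their centre line; the grasp point (between the pads) lies 19 mm behind it; z points along the fingers, y is the line along which they close (so a half turn about z gives the same grasp; the last joint's range is limited). The gripper opens to 85 mm and grips with 20 to 120 N. Pads are 22 mm wide; open, the fingers measure 114 mm over their backs; the gripper's body (76 mm by 85 mm) begins 54 mm behind the grasp point. The pads swing forward as they close: fully open they stand 13 mm farther back than shut.
Start: joints at [59.731, 30.224, 82.088, -0, 67.689, -10.227], TCP at [0.214, 0.587, 0.231] pointing down, gripper open.
Joint ranges: [-176.69, 176.69], [-43.24, 126.21], [12.49, 139.97], [-82, 262], [0, 151.66], [-163.58, 163.58]. Speed limits (degrees/s): [159.86, 159.86, 180, 180, 180, 180].

INTERFACE

Orientations are given as a 3x3 rotation matrix whose columns are the frame's x, y, z axes.
In Python, from plant import manip gives the robot as it stands.
- The arm moves only by the tool send_rows, never from a script. Its argument "plan" is one flat list of numbers, 5 for each row, row after row: the closure, from -1 (fully open) to 1 (shut), so that 0 is half open, then the shift along the tool's x, y, z in cm, then the turn about the tool's z in degrees. In form: [fingers, tx, ty, tz, turn, fingers, tx, ty, tz, turn, ...]. A call has exactly 8 rows; each row is the pose to reach, as a shift and turn from the pose commanded when the call began, along the tool's axes at that moment; what a row does not reach only later rows make up. A row lasts 1/12 s, in which the tool goes at most 41.7 mm and 7.16 degrees, less where a joint would pass 70% of its speed; a pose out of reach is approached as far as the arm can. A call with a gripper value outside its range is refused whole. The fingers move at their own pace and stop on an object; "squeeze" is the grip in N (left out, the last holds). Time passes only in rows, so rows that repeat a pose let the fingers close, or fill a call up. It gives the time, the measured TCP pose, the force, the opening and the grip force at its end, in the units of the state.
- manip.observe(): the state, without advancing time (a new reading comes with each control period).
- manip.camera(name): name is "scene" or "top"; returns (picture, depth): 384x512x3 uint8, red, green, blue; 384x512 float32, m along the optical axis (not along the pixel's ray), 0 where there is no reading.
- manip.calibration(name): a dict with "intrinsics" (3x3 intrinsics, pixels), "T" (4x4, takes a point from camera to world coordinates). Camera axes: x right, y down, z forward; pixel columns grow to the right and rows downward; lengths in m; the calibration is good to about 2 mm. A picture is of the moment at which its call begins. calibration takes no time and is no camera call.
- manip.job_done(): hands the job in; it is judged then, once.
Trained networks look in the newest picture that a camera, given by its name, has taken for a name from the list of things; names that differ only in an ending like _2 or _b are one class to them, and where a whole thing is asked for, a point or a joint stands for the part that bears it (a point fixed in the world has none). Each returns a list of dicts, best first, with "conf" (0 to 1); they miss things now and then, are a little off and sometimes report something else, mostly with a low value. They report only what shows in the picture. A call takes as long as a camera call. They do not tell look-alikes from the thing itself.
- manip.regions_of(camera, label): "region" (384x512 bool, what is visible of it) and "location" ([column, row] in pixels, amid what is visible of it).
- manip.mark_of(camera, label): "location" ([column, row] in pixels: a listed point, or the origin of a listed thing).
The state is a dict: "time": time; "joints": joint angles; "qd": joint speeds; "joint_torque": joint torques, N m; "tool_pos": TCP position; "tool_rot": TCP orientation; "force": force on the tool from outside, world axes, zero at the start; "ft_torque": the same for the moment, N m; "finger_gap": finger opening in m; "finger_force": force on a finger pad.
Only numpy, scipy, OpenCV 4.12 (cv2) and the standard library are available. Lean on these libraries where they do the work, as an engineer would, in place of code of your own. Each camera call takes 0.05 s, during which the arm holds its last target. There are 200 camera calls.

TASK

Clamp the well plate in the slotted metal fixture: take the clamp stud out of its parking block, lower its head through the wide mouth of the T-slot, slide it along the slot until it meets the stop hidden under the lips, and there turn it a quarter turn so that its long nose points out over the well plate and the head is locked; then let go. Work gently, without forcing the stud against the fixture, and leave the plate and the other things where they are.

Things in the scene. Friction and masses are not known exactly. Their poses are not given: they have to be found in the camera images.
- fixture: Bare metal fixture fixed to the worktop, 154 x 250 mm. Origin: at worktop height under the middle of its T-slot, on the centre line; y along the slot, x across it toward the well plate, z up. Rail with the slot: x -30 to +30, y -125 to +125 mm, top at z = 21 mm; lips 6 mm thick, under them a channel 10 mm high, floor at z = 5 mm. Plate deck: x 30 to 124, 16 mm high.
- slot_mouth (a point): Centre of the slot's wide mouth, at the rail's top face (fixture x 0, y -85, z 21 mm), axes as the fixture's. The mouth is 20.5 mm wide (x), 46 mm long (y); the stud's head goes down through it lengthwise, onto the channel floor 16 mm below. The channel is 19.5 mm wide, so the head runs in it only lengthwise.
- slot_end (a point): Far end of the slot, at the rail's top face (fixture x 0, y +115, z 21 mm), axes as the fixture's. Between the mouth (from y = -62 mm) and this end the slot between the lips is 12.5 mm wide: the shank passes, the head is held under the lips. The stud never gets as far as this end.
- lock_zone (a point): Point on the channel floor, fixture y +40 mm. A lock block under the lips, set elsewhere each time and hidden, has a pocket ended by a rigid stop: head at the stop, the stud's axis is within 30 mm of this point along y (fixture y 10 to 70). Only at the stop or up to 4 mm short of it can the head turn; elsewhere it jams. Turned, it is locked with some 20 mm of play along y.
- clamp_stud: Loose stud, 0.1 to 0.17 kg, upright in the parking block. Origin: centre of the head's underside, z up. Steel head 36 (y) x 16 x 8 mm with round ends, shank 9 mm across; on top a black bar along y, 14 mm wide, z 34 to 50, y -28 to +54 mm; grip across the 14 mm, over the shank. The long end (+y) is the nose. Down in the slot: origin at fixture z 5 mm. Locked: stud +y along fixture +x.
- nose (a point): Underside of the round rubber foot under the stud's nose (stud y +46, z 29 mm).
- parking_block: Grey plastic block fixed on the worktop left or right of the fixture, 50 x 70 x 18 mm, origin under its centre. Its pocket, 22 x 42 mm, long along y, floor at z = 4 mm, open at the top, holds the stud's head; the stud's nose points along the block's +y to within 3 degrees.
- well_plate: Clear loose well plate, 86 x 128 x 14 mm, long along y, lying between low rims on the fixture's deck, its centre at fixture x = 77.5, y = 30 mm; its top is 30 mm over the worktop. Origin: centre of the underside. The stud's foot passes 4 mm above it.
- freezer_box: Bystander: pale grey box, 88 x 88 x 53 mm, origin under its centre, on the side of the fixture away from the parking block.
- petri_dish: Bystander: petri dish 57 mm across, 14 mm high, origin under its centre.
- tip_box: Bystander: pipette tip box with clear lid, 92 x 123 x 58 mm, origin under its centre.
- stain_jar: Bystander: white screw-cap jar 60 mm across, 76 mm high, origin under its centre.
- calculator: Bystander: black pocket calculator, 68 x 118 x 11 mm, origin under its centre.
- tissue_grinder: Bystander: small glass vessel on a brown foot, 41 mm across, 95 mm high, origin under its centre.
There are look-alikes about, which are no part of the job. Leave any green or yellow look-alike of the clamp_stud alone.

How it is judged (in metres and radians):
On the way, in this order (a step that is already met when the one before it is completed fails the run):
1. the stud's head is lowered through the slot's mouth onto the channel's floor, upright, its head lengthwise (z of clamp_stud in the frame of fixture between 0.002 and 0.0085 m and y of clamp_stud in the frame of fixture between -0.105 and -0.065 m and x of clamp_stud in the frame of fixture between -0.008 and 0.008 m and angle between the y axis of clamp_stud and the y axis of fixture, either way round below 0.25 rad), for 0.1 s.
2. the stud is slid along the slot under the lips, head lengthwise, at least 65 mm from the mouth (z of clamp_stud in the frame of fixture below 0.0095 m and y of clamp_stud in the frame of fixture above -0.02 m and x of clamp_stud in the frame of fixture between -0.008 and 0.008 m and angle between the y axis of clamp_stud and the y axis of fixture, either way round below 0.25 rad), for 0.05 s.
At the end, for the whole second after the job is handed in: The stud is upright (0.1 rad), at rest, its head on the channel floor (fixture z 2 to 8.5 mm, |x| < 10 mm, y -8 to +80 mm), turned across the slot within 0.3 rad with the nose over the plate (fixture x > 35 mm) and released; the plate is within 8 mm of its place (z of clamp_stud in the frame of fixture between 0.002 and 0.0085 m and y of clamp_stud in the frame of fixture between -0.008 and 0.08 m and x of clamp_stud in the frame of fixture between -0.01 and 0.01 m and angle between the y axis of clamp_stud and the x axis of fixture, either way round below 0.3 rad and x of nose in the frame of fixture above 0.035 m and angle between clamp_stud's own z axis and vertical below 0.1 rad and distance of well_plate from where it was at the start of the episode below 0.008 m and linear speed of clamp_stud below 0.02 m/s); the robot touches nothing.
It fails at once if the stud is forced against the fixture with more than 40 N (contact force between clamp_stud and fixture above 40 N).
It fails at once if the well plate is pushed out of place (more than 10 mm) (distance of well_plate from where it was at the start of the episode above 0.01 m).
It fails at once if a bystander is moved more than 20 mm (distance of any of freezer_box, petri_dish, tip_box, stain_jar, calculator, tissue_grinder from where it was at the start of the episode above 0.02 m).
It also fails if it takes over 61 s, if anything falls off the work surface, if the arm or the gripper's body presses on something with over 40 N, if the wrist force passes 120 N, or if a joint passes its speed limit or range.

## Working session

There is one attempt and no reset: what is moved stays moved. The work goes in short steps, Python scripts to look and compute and a tool call to move; the robot and the scene stay as the last step left them, time stands still between calls to the robot, and variables do not carry over. Pictures are saved under pics/ and viewed, at most 10 in all, crops included, and the job is handed in when it is done.

Besides the shell and the picture viewer there is one more tool, called after "Emit:" as name(argument=value, ...), one argument or row to a line, values as JSON. send_rows: Moves the arm, as the interface text tells. Its arguments: {"type":"object","properties":{"plan":{"type":"array","items":{"type":"number"}},"squeeze":{"type":"number"}},"required":["plan"]}

```bash
mkdir -p pics; ls
python3 - <<'E'
from plant import manip
import cv2,numpy as np
ims=[]
for c in("scene","top"):
    p,d=manip.camera(c); np.savez(f"{c}0.npz",p=p,d=d)
    k=manip.calibration(c); print(c,k["intrinsics"].round(1).tolist(),k["T"].round(3).tolist())
    cv2.imwrite(f"pics/{c}0.png",cv2.resize(p[:,:,::-1],(800,600)))
    for n in("clamp_stud","parking_block","fixture","slot_mouth","slot_end","nose","well_plate"):
        print(n,[(r["location"],round(r["conf"],2)) for r in manip.mark_of(c,n)][:4])
E
```

```text
pics
scene [[437.2, 0.0, 259.2], [0.0, 437.2, 193.1], [0.0, 0.0, 1.0]] [[0.806, -0.358, 0.47, -0.165], [-0.591, -0.461, 0.662, -0.991], [-0.02, -0.812, -0.583, 0.888], [0.0, 0.0, 0.0, 1.0]]
clamp_stud [([249.4, 242.4], 0.7), ([293.5, 245.4], 0.63), ([273.9, 273.9], 0.53)]
parking_block [([293.6, 249.3], 0.59)]
fixture [([244.4, 198.4], 0.9)]
slot_mouth [([260.7, 205.7], 0.88)]
slot_end [([216.7, 180.7], 0.61)]
nose [([291.7, 270.6], 0.82), ([283.8, 231.6], 0.78), ([265.8, 235.3], 0.69)]
well_plate [([252.1, 180.6], 0.68)]
top [[431.6, 0.0, 257.2], [0.0, 431.6, 185.2], [0.0, 0.0, 1.0]] [[-0.03, -0.998, 0.046, 0.463], [-1.0, 0.03, -0.003, -0.036], [0.001, -0.046, -0.999, 1.316], [0.0, 0.0, 0.0, 1.0]]
clamp_stud [([353.1, 235.5], 0.64), ([238.0, 130.7], 0.58), ([307.4, 234.7], 0.46), ([332.1, 201.2], 0.45)]
parking_block []
fixture [([217.6, 171.6], 0.67), ([232.3, 192.1], 0.59)]
slot_mouth [([263.0, 184.8], 0.81)]
slot_end [([195.9, 202.8], 0.66)]
nose [([320.5, 202.8], 0.61), ([359.6, 225.6], 0.54), ([314.1, 222.2], 0.53)]
well_plate [([217.9, 172.7], 0.7)]
```

View pics/scene0.png

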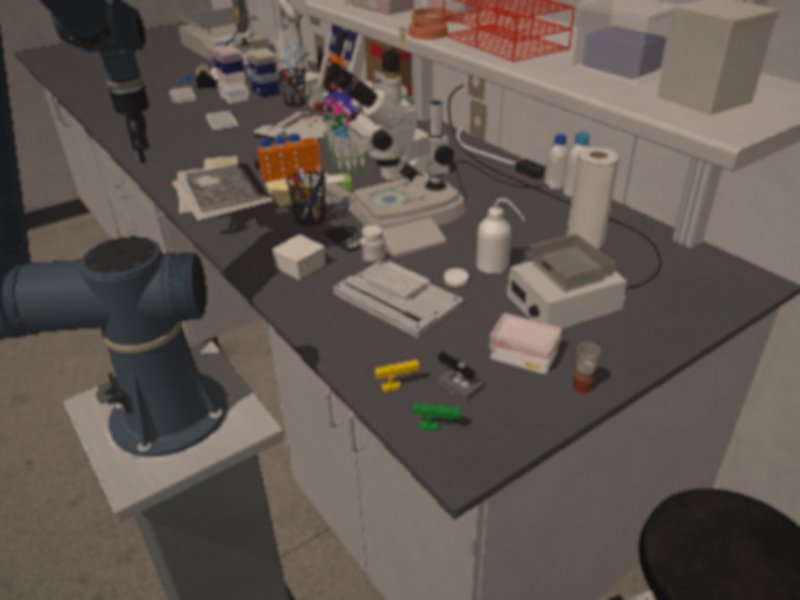

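View pics/top0.png

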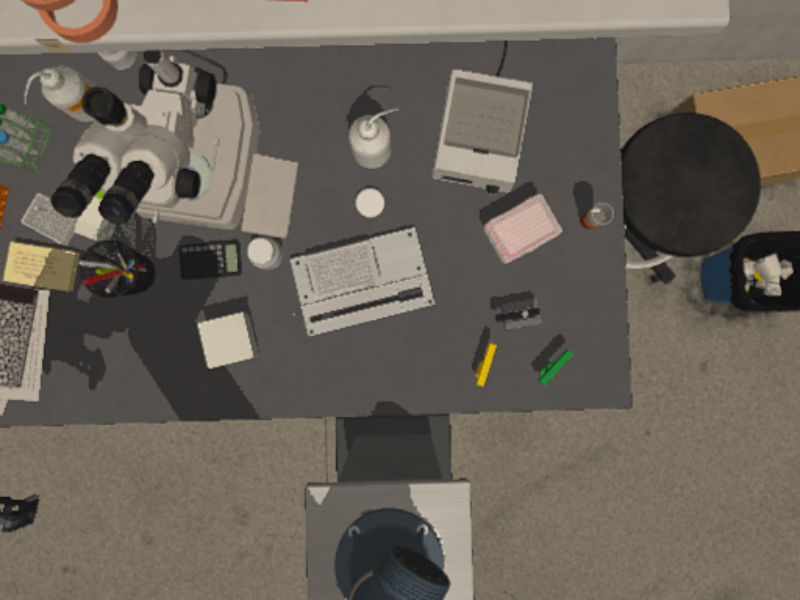

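The top view (800x600) shows the fixture with its slot from the mouth near (408,295) to the far end near (312,319). The parking block with the black stud is at about (518,310), with the yellow (487,365) and green (556,367) decoys nearby. I'll take a closer look at the stud and the fixture.

```bash
cat > h.py <<'E'
import numpy as np,cv2
from plant import manip
def w(c,px,z=None,d=None):
    k=manip.calibration(c);K=k["intrinsics"];T=k["T"]
    r=np.array([(px[0]-K[0,2])/K[0,0],(px[1]-K[1,2])/K[1,1],1.])
    R=T[:3,:3]@r
    s=d if z is None else (z-T[2,3])/R[2]
    return T[:3,3]+s*R
def cloud(c,d):
    k=manip.calibration(c);K=k["intrinsics"];T=k["T"]
    v,u=np.mgrid[:d.shape[0],:d.shape[1]]
    P=np.stack([(u-K[0,2])/K[0,0]*d,(v-K[1,2])/K[1,1]*d,d],-1)
    return P@T[:3,:3].T+T[:3,3]
E
python3 - <<'E'
from h import *
A=np.load("top0.npz");B=np.load("scene0.npz")
a=cv2.resize(A["p"][180:220,180:290],None,fx=7,fy=7,interpolation=cv2.INTER_CUBIC)
a=cv2.resize(A["p"][140:220,180:280],(500,400),interpolation=cv2.INTER_CUBIC)
b=cv2.resize(A["p"][184:214,312:352],(300,225),interpolation=cv2.INTER_CUBIC)
c=cv2.resize(B["p"][220:260,272:316],(300,273),interpolation=cv2.INTER_CUBIC)
o=np.zeros((500,800,3),np.uint8);o[:400,:500]=a;o[:225,500:]=b;o[225:498,500:]=c
cv2.imwrite("pics/crop.png",o[:,:,::-1])
for n in("top","scene"):
    C=cloud(n,np.load(n+"0.npz")["d"])
    if n=="top":
        print((C[188:212,318:346,2]*1000).round().astype(int))
for c,n,z in(("top","slot_mouth",.021),("top","slot_end",.021),("scene","slot_mouth",.021),("scene","slot_end",.021)):
    print(c,n,w(c,manip.mark_of(c,n)[0]["location"],z).round(4))
for c,px in(("scene",(293.5,245.4)),("top",(332.1,201.2))): print(w(c,px,.004).round(4))
print("nose",w("scene",(283.8,231.6),.033).round(4),w("top",(320.5,202.8),.033).round(4))
E
```

```text
[[  -2    1   -2    0   -2    0    1   -4    2    3    5   -2    3    2
     3   -2    3    0    0   -1   -3    1   -2    0   -1    4    2    1]
 [   0   -1   -1   -7   -2    6    2    0    2    7    0   -2   -1   -1
    -1    3    3   -3    3    1    4    2   -4    0    3   -3    0   -4]
 [  -2   -2   -1    4    2    2    7    7   -5    3    0   -2    6   -2
     1    2   -1    0    1   -1    2   -3   -2   -2   -2    0   -1    3]
 [  -1    1    3    1   -2   -4    2    0    1   -3    2    4    2   -6
     2   -4    6    2    4    2    2   -4   -2   24   15   17   -1   -1]
 [  -4   -2    2   -5    3    2    0    2    0    1    2    3   -1    3
    -1    1   -1   15   18   24   16   13   17   19   21   15    4    4]
 [   1    1    8    0    0    1   -1    2    3    5    3   -1   19   20
    18   17   16   15   17   15   14   19   20   23   17   18    8    1]
 [   1    2    2    1    3    3   12   21   13   21   22   15   22   21
    18   19   18   19   21   18   17   17   15   18   19   15   19   -1]
 [  -2    1   -1   14   15   20   16   22 1316   17   16   20   17   19
    21   18  
[... 1947 characters left out ...]
   0    1   -1   -2   -2   11   18   17 1316   16   20   21   15   20
    17   19   16    2   -2   -1    1    2   -3   -3   -3   -1    0   -1]
 [   0    1   -1    3   -2    5   18   18   16   18   22    5    3   -7
     0   -1    3   -1    0    5   -3   -2    0   -2   -4    1   -2   -3]
 [   5    0   -3    4    3    1    3    4   -1   -1    0   -1   -1    3
    -4   -7    1   -2    2    1    0   -1    1   -1   -4   -2    2    2]]
top slot_mouth [ 0.5229 -0.0571  0.021 ]
top slot_end [0.475  0.1456 0.021 ]
scene slot_mouth [ 0.496  -0.0667  0.021 ]
scene slot_end [0.4591 0.1467 0.021 ]
[ 0.4708 -0.2641  0.004 ]
[ 0.4675 -0.2657  0.004 ]
nose [ 0.4658 -0.224   0.033 ] [ 0.4637 -0.226   0.033 ]
```

View pics/crop.png

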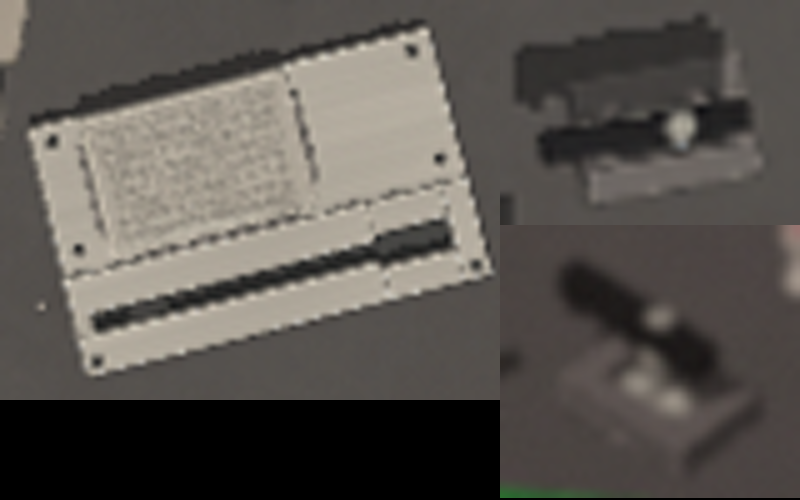

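The crop shows the slot's mouth at right (columns 375-450) with the narrow slot running to (95,322). The stud's bar carries a white dot over the shank at full-image pixel (336.3,201), and its nose points left. I'll fit both poses.

```bash
cat >> h.py <<'E'
from scipy.optimize import least_squares
def rect(P,L,W,ang0=None):
    r=cv2.minAreaRect((P*1000).astype(np.float32)); return r
def stud(p,d,z0,z1,box,c="top"):
    "bar centre, nose axis (towards long end unresolved) from bar-top depth pixels"
    C=cloud(c,d); u0,u1,v0,v1=box
    m=np.zeros(d.shape,bool); m[v0:v1,u0:u1]=True
    m&=(C[...,2]>z0)&(C[...,2]<z1)
    n,l,s,_=cv2.connectedComponentsWithStats(m.astype(np.uint8)); i=1+np.argmax(s[1:,4]); m=l==i
    v,u=np.nonzero(m); zt=np.median(C[m][:,2])
    P=np.array([w(c,q,zt)[:2] for q in zip(u,v)])
    return P,zt
E
python3 - <<'E'
from h import *
A=np.load("top0.npz");p,d=A["p"],A["d"]
P,zt=stud(p,d,.042,.064,(310,352,180,220))
c=P.mean(0);U=np.linalg.svd(P-c)[2][0];U*=np.sign(U[1]);N=np.array([-U[1],U[0]])
a=(P-c)@U;b=(P-c)@N
print("stud bar c",c.round(4),"z",zt.round(4),"axis",U.round(4),"ang",np.degrees(np.arctan2(-U[0],U[1])).round(2),"len",np.ptp(a).round(4),"wid",np.ptp(b).round(4),len(P), "rect",rect(P,0,0))
print("origin by bar", (c-.013*U).round(4),"dot",w("top",(336.3,201),.056).round(4))
# parking block
C=cloud("top",d)
# fixture
m=np.zeros(d.shape,bool);m[135:225,175:290]=1
h=m&(C[...,2]>.009)&(C[...,2]<.04)
n,l,s,_=cv2.connectedComponentsWithStats(h.astype(np.uint8));h=l==1+np.argmax(s[1:,4])
g=cv2.cvtColor(p,cv2.COLOR_RGB2GRAY)
v,u=np.nonzero(h);F=np.array([w("top",q,.019)[:2] for q in zip(u,v)])
r=rect(F,0,0);print("fix",r)
# slot: dark pixels
hh=cv2.morphologyEx(h.astype(np.uint8),cv2.MORPH_CLOSE,np.ones((9,9)));hh=cv2.erode(hh,np.ones((5,5)))
dk=(hh>0)&(g<100)
n,l,s,cc=cv2.connectedComponentsWithStats(dk.astype(np.uint8),connectivity=8);i=1+np.argmax(s[1:,4]);dk=l==i;print("slot px",s[i])
v,u=np.nonzero(dk);wt=(150-g[dk]).clip(0)
S=np.array([w("top",q,.021)[:2] for q in zip(u,v)])
c=S.mean(0);U=np.linalg.svd(S-c)[2][0];U*=np.sign(U[1]);N=np.array([U[1],-U[0]])
a=(S-c)@U
print("slot axis",U,np.degrees(np.arctan2(-U[0],U[1])),"ends",(c+a.min()*U).round(4),(c+a.max()*U).round(4),np.ptp(a))
for lo,hi in((a.min()+.004,a.min()+.044),(a.min()+.055,a.max()-.004)):
    k=(a>lo)&(a<hi);b=(S-c)@N;print("lateral",b[k].mean(),np.percentile(b[k],[2,98]),(c+a[k].mean()*U+b[k].mean()*N).round(4))
E
```

```text
stud bar c [ 0.4671 -0.2545] z 0.0538 axis [-0.1312  0.9914] ang 7.54 len 0.0823 wid 0.0136 134 rect ((467.05731201171875, -254.1954803466797), (13.434326171875, 82.28085327148438), 7.702910900115967)
origin by bar [ 0.4688 -0.2674] dot [ 0.4675 -0.2689  0.056 ]Traceback (most recent call last):
  File "<stdin>", line 15, in <module>
  File "h.py", line 4, in w
    k=manip.calibration(c);K=k["intrinsics"];T=k["T"]
ValueError: time passes only in moves, steps and waits
```

```bash
sed -i '1,2a from functools import lru_cache\n@lru_cache(None)\ndef cal(c): return manip.calibration(c)' h.py; sed -i 's/k=manip.calibration(c)/k=cal(c)/' h.py
cat > fx.py <<'E'
from h import *
A=np.load("top0.npz");p,d=A["p"],A["d"]
C=cloud("top",d)
m=np.zeros(d.shape,bool);m[135:225,175:290]=1
h=m&(C[...,2]>.009)&(C[...,2]<.04)
n,l,s,_=cv2.connectedComponentsWithStats(h.astype(np.uint8));h=l==1+np.argmax(s[1:,4])
g=cv2.cvtColor(p,cv2.COLOR_RGB2GRAY)
v,u=np.nonzero(h);F=np.array([w("top",q,.019)[:2] for q in zip(u,v)])
r=rect(F,0,0);print("fix",r)
hh=cv2.morphologyEx(h.astype(np.uint8),cv2.MORPH_CLOSE,np.ones((9,9)));hh=cv2.erode(hh,np.ones((5,5)))
dk=(hh>0)&(g<100)
n,l,s,cc=cv2.connectedComponentsWithStats(dk.astype(np.uint8),connectivity=8);i=1+np.argmax(s[1:,4]);dk=l==i;print("slot px",s[i])
v,u=np.nonzero(dk)
S=np.array([w("top",q,.021)[:2] for q in zip(u,v)])
c=S.mean(0);U=np.linalg.svd(S-c)[2][0];U*=np.sign(U[1]);N=np.array([U[1],-U[0]])
a=(S-c)@U
print("slot axis",U,np.degrees(np.arctan2(-U[0],U[1])),"ends",(c+a.min()*U).round(4),(c+a.max()*U).round(4),np.ptp(a))
for lo,hi in((a.min()+.004,a.min()+.044),(a.min()+.055,a.max()-.004)):
    k=(a>lo)&(a<hi);b=(S-c)@N;print("lateral",b[k].mean(),np.percentile(b[k],[2,98]),(c+a[k].mean()*U+b[k].mean()*N).round(4))
E
python3 fx.py; python3 -c "
from h import *
s=manip.observe();print(s['time'],s['tool_pos'],s['tool_rot'],s['finger_gap'],s['force'])"
```

```text
fix ((540.5934448242188, 37.51405334472656), (154.2156219482422, 249.96038818359375), 12.552178382873535)
slot px [198 184  73  22 301]
slot axis [-0.21655979  0.97626936] 12.507052657380942 ends [ 0.5185 -0.0758] [0.4709 0.1386] 0.21965651639069952
lateral 0.00015747081079440486 [-0.00891831  0.00923841] [ 0.5134 -0.0523]
lateral 1.8599929527324726e-05 [-0.00504173  0.00514045] [0.4893 0.0558]
1.0 [0.21414728 0.58715337 0.23131489] [[-9.39452716e-01  3.42678557e-01  7.34110988e-07]
 [ 3.42678557e-01  9.39452716e-01  1.71577545e-05]
 [ 5.18993200e-06  1.63704632e-05 -1.00000000e+00]] 0.08532812390472545 [-0.73936487 -0.06982639  0.80093468]
```

Create go.py:
```python
# usage: go.py x y z yaw(of tool y, deg) -> shift in tool axes (cm), turn
import sys
from h import *
s=manip.observe();R=s["tool_rot"];p=s["tool_pos"]
yaw=np.degrees(np.arctan2(R[1,1],R[0,1]))
print("t",round(s["time"],2),"tcp",p.round(4),"yaw",yaw.round(2),"gap",round(float(s["finger_gap"]),4),"F",s["force"].round(1),"ff",np.round(s["finger_force"],1),"j",np.round(s["joints"],0))
if len(sys.argv)>4:
    t=np.array([float(a) for a in sys.argv[1:4]])
    print("shift cm",(100*R.T@(t-p)).round(2),"turn",round(yaw-float(sys.argv[4]),2))
```

```text
(no output)
```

Emit:
send_rows(
  plan=[-1, -3.3, -2.5, 0, 7, -1, -6.6, -5, 0, 14, -1, -9.9, -7.5, 0, 21, -1, -13.2, -10, 0, 28, -1, -16.5, -12.5, 0, 35, -1, -19.9, -15.1, 0, 42, -1, -23.2, -17.6, 0, 49, -1, -26.5, -20.1, 0, 56],
)

```text
time: 1.67
tool_pos: [0.3947, 0.3063, 0.2316]
tool_rot: [[-0.236, 0.972, 0.001], [0.972, 0.236, 0.0], [0.0, 0.001, -1.0]]
force: [-0.2, 0.1, -0.7]
finger_gap: 0.0855
finger_force: 0.0
```

```bash
python3 go.py 0.4687 -0.268 0.13 7.6
```

```text
t 1.67 tcp [0.3947 0.3063 0.2316] yaw 13.63 gap 0.0855 F [-0.2  0.1 -0.7] ff 0.0 j [ 25.  21. 100.  -0.  60.  11.]
shift cm [-57.56  -6.35  10.15] turn 6.03
```

Emit:
send_rows(
  plan=[-1, -3.6, -0.4, 0, 1, -1, -7.2, -0.8, 0, 2, -1, -10.8, -1.2, 0, 3, -1, -14.4, -1.6, 0, 4, -1, -18, -2, 0, 5, -1, -21.6, -2.4, 0, 6, -1, -25.2, -2.8, 0, 6, -1, -28.8, -3.2, 0, 6],
)

```text
time: 2.33
tool_pos: [0.4324, 0.019, 0.2317]
tool_rot: [[-0.138, 0.99, 0.001], [0.99, 0.138, -0.0], [-0.0, 0.001, -1.0]]
force: [0.7, -0.2, -0.8]
finger_gap: 0.0855
finger_force: 0.0
```

```bash
python3 go.py 0.4687 -0.268 0.13 7.6
```

```text
t 2.33 tcp [0.4324 0.019  0.2317] yaw 7.95 gap 0.0855 F [ 0.7 -0.2 -0.8] ff 0.0 j [-12.  15. 108.   0.  56. -20.]
shift cm [-28.92  -0.39  10.17] turn 0.35
```

Emit:
send_rows(
  plan=[0, -4, 0, 0, 0, 0, -8, -0.1, 0, 0, 0, -12, -0.1, 1, 0, 0, -16, -0.2, 3, 0, 0, -20, -0.2, 5, 0, 0, -24, -0.3, 7, 0, 0, -28, -0.4, 9, 0.3, 0, -28.9, -0.4, 10.2, 0.4],
)

```text
time: 3.0
tool_pos: [0.4695, -0.2711, 0.1286]
tool_rot: [[-0.129, 0.992, 0.003], [0.992, 0.129, -0.004], [-0.004, 0.002, -1.0]]
force: [-0.2, -0.4, -0.0]
finger_gap: 0.0427
finger_force: 0.0
```

```bash
python3 - <<'E'
from h import *
p,d=manip.camera("scene");np.savez("s1.npz",p=p,d=d)
a=cv2.resize(p[190:270,250:340],(720,640)[::1],interpolation=cv2.INTER_CUBIC)[:600]
cv2.imwrite("pics/s1.png",a[:,:,::-1])
E
python3 go.py 0.4687 -0.268 0.03 7.6
```

```text
t 3.05 tcp [ 0.469  -0.2727  0.1257] yaw 7.31 gap 0.0429 F [ 1.7 -1.2 -1.5] ff 0.0 j [-42.  33. 100.  -0.  48. -49.]
shift cm [0.49 0.03 9.57] turn -0.29
```

View pics/s1.png

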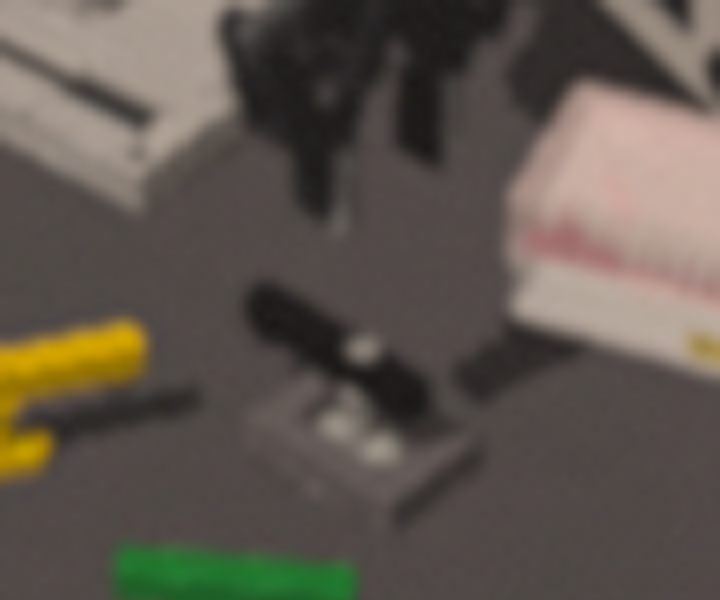

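The fingers (near (320,190) and (420,140)) straddle the bar, which is at (340,345). I'll descend partway and settle.

Emit:
send_rows(
  plan=[0, 0, 0, 1, 0, 0, 0, 0, 2, 0, 0, 0, 0, 3, 0, 0, 0, 0, 4, 0, 0, 0, 0, 5, 0, 0, 0, 0, 5, 0, 0, 0, 0, 5, 0, 0, 0, 0, 5, 0],
)

```text
time: 3.72
tool_pos: [0.4687, -0.2658, 0.0795]
tool_rot: [[-0.132, 0.991, 0.0], [0.991, 0.132, -0.0], [-0.0, 0.0, -1.0]]
force: [0.6, -0.2, 0.2]
finger_gap: 0.0425
finger_force: 0.0
```

```bash
python3 go.py 0.4687 -0.268 0.03 7.6
```

```text
t 3.72 tcp [ 0.4687 -0.2658  0.0795] yaw 7.6 gap 0.0425 F [ 0.6 -0.2  0.2] ff 0.0 j [-41.  37. 102.   0.  42. -49.]
shift cm [-0.22 -0.03  4.95] turn -0.0
```

Emit:
send_rows(
  plan=[0, -0.2, 0, 2, 0, 0, -0.2, 0, 4, 0, 0, -0.2, 0, 5, 0, 0, -0.2, 0, 5, 0, 0.9, -0.2, 0, 5, 0, 0.9, -0.2, 0, 5, 0, 0.9, -0.2, 0, 5, 0, 0.9, -0.2, 0, 5, 0],
  squeeze=40,
)

```text
time: 4.38
tool_pos: [0.4693, -0.2685, 0.0304]
tool_rot: [[-0.132, 0.991, 0.002], [0.991, 0.132, -0.002], [-0.002, 0.002, -1.0]]
force: [-0.5, -0.2, 1.5]
finger_gap: 0.0139
finger_force: 39.0
```

```bash
python3 go.py 0.5137 -0.0554 0.08 12.5
```

```text
t 4.38 tcp [ 0.4693 -0.2685  0.0304] yaw 7.56 gap 0.0139 F [-0.5 -0.2  1.5] ff 39.0 j [-42.  42. 102.   0.  36. -49.]
shift cm [20.53  7.21 -4.99] turn -4.94
```

Emit:
send_rows(
  plan=[0.9, 0, 0, -1, 0, 0.9, 0, 0, -2, 0, 0.9, 0, 0, -3, 0, 0.9, 0, 0, -4, 0, 0.9, 0, 0, -5, 0, 0.9, 0, 0, -6, 0, 0.9, 0, 0, -6, 0, 0.9, 0, 0, -6, 0],
)

```text
time: 5.05
tool_pos: [0.469, -0.2683, 0.0903]
tool_rot: [[-0.132, 0.991, 0.001], [0.991, 0.132, -0.001], [-0.001, 0.001, -1.0]]
force: [0.2, 0.3, -1.9]
finger_gap: 0.0145
finger_force: 39.0
```

```bash
python3 go.py 0.5137 -0.0554 0.09 12.5
```

```text
t 5.05 tcp [ 0.469  -0.2683  0.0903] yaw 7.56 gap 0.0145 F [ 0.2  0.3 -1.9] ff 39.0 j [-42.  36. 101.   0.  43. -49.]
shift cm [2.052e+01 7.230e+00 1.000e-02] turn -4.94
```

Emit:
send_rows(
  plan=[0.9, 3.4, 1.2, 0, -0.8, 0.9, 6.8, 2.4, 0, -1.6, 0.9, 10.3, 3.6, 0, -2.5, 0.9, 13.7, 4.8, 0, -3.3, 0.9, 17.1, 6, 0, -4.1, 0.9, 20.5, 7.2, 0, -4.9, 0.9, 20.5, 7.2, 0, -4.9, 0.9, 20.5, 7.2, 0, -4.9],
)

```text
time: 5.72
tool_pos: [0.5126, -0.0531, 0.0888]
tool_rot: [[-0.22, 0.975, -0.002], [0.975, 0.22, 0.0], [0.001, -0.001, -1.0]]
force: [-0.6, -1.4, -0.8]
finger_gap: 0.0144
finger_force: 39.1
```

```bash
cat > hold.py <<'E'
from h import *
import sys
p,d=manip.camera("top");np.savez("t1.npz",p=p,d=d)
s=manip.observe();t=s["tool_pos"]
K=cal("top")["intrinsics"];T=np.linalg.inv(cal("top")["T"])
q=T[:3,:3]@t+T[:3,3];uv=(K@q)[:2]/q[2];print("tcp px",uv.round(1))
p2,_=manip.camera("scene");np.savez("s2.npz",p=p2)
K=cal("scene")["intrinsics"];T=np.linalg.inv(cal("scene")["T"]);q=T[:3,:3]@t+T[:3,3];uv2=((K@q)[:2]/q[2]).astype(int);print("scene px",uv2)
def cr(p,uv,n): u,v=int(uv[0]),int(uv[1]); return cv2.resize(p[v-n:v+n,u-n:u+n],(400,400),interpolation=cv2.INTER_CUBIC)
o=np.hstack([cr(p,uv,32),cr(p2,uv2,32)]);cv2.imwrite(sys.argv[1],o[:,:,::-1])
E
python3 go.py 0.5137 -0.0554 0.06 12.5; python3 hold.py pics/h1.png
```

```text
t 5.72 tcp [ 0.5126 -0.0531  0.0888] yaw 12.71 gap 0.0144 F [-0.6 -1.4 -0.8] ff 39.1 j [-18.  35. 105.  -0.  41. -31.]
shift cm [-0.25  0.06  2.88] turn 0.21
tcp px [262.6 187.2]
scene px [262 185]
```

View pics/h1.png

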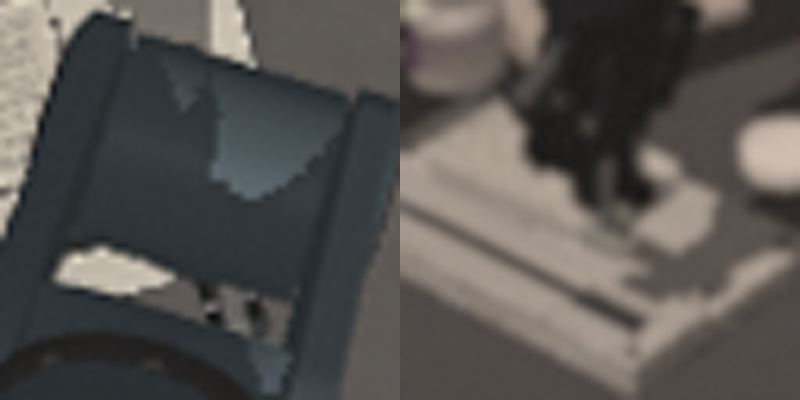

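The top view is blocked by the wrist. The scene crop shows the black bar in the fingers at about (600,170), over the mouth at (620,305). I'll descend to just above the rail and check.

Emit:
send_rows(
  plan=[0.9, 0, 0, 0.8, 0, 0.9, 0, 0, 1.6, 0, 0.9, 0, 0, 2.4, 0, 0.9, 0, 0, 3.2, 0, 0.9, 0, 0, 3.4, 0, 0.9, 0, 0, 3.4, 0, 0.9, 0, 0, 3.4, 0, 0.9, 0, 0, 3.4, 0],
)

```text
time: 6.48
tool_pos: [0.5132, -0.0554, 0.0554]
tool_rot: [[-0.216, 0.976, 0.0], [0.976, 0.216, -0.0], [-0.0, 0.0, -1.0]]
force: [-0.6, -0.2, -0.8]
finger_gap: 0.0142
finger_force: 39.1
```

```bash
python3 go.py 0.5137 -0.0554 0.0454 12.5
python3 - <<'E'
from h import *
p,d=manip.camera("scene");np.savez("s3.npz",p=p,d=d)
a=cv2.resize(p[165:225,225:305],(800,600),interpolation=cv2.INTER_CUBIC)
cv2.imwrite("pics/s3.png",a[:,:,::-1])
E
```

```text
t 6.48 tcp [ 0.5132 -0.0554  0.0554] yaw 12.45 gap 0.0142 F [-0.6 -0.2 -0.8] ff 39.1 j [-19.  38. 105.   0.  36. -31.]
shift cm [-0.01  0.05  1.  ] turn -0.05
```

View pics/s3.png

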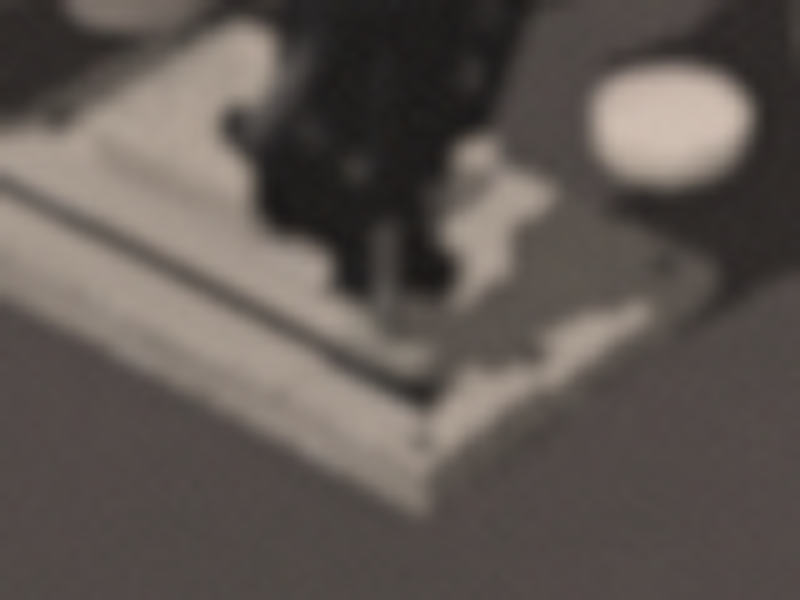

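The slot runs from (0,180) to (430,395) and the fingers are at (385,310), above the mouth. I'll check the fixture model against the scene camera by numbers.

Run:
```python
from h import *
p=np.load("scene0.npz")["p"];g=cv2.cvtColor(p,cv2.COLOR_RGB2GRAY).astype(float)
O=np.array([.4953,.0276]);y=np.array([-.2168,.9762]);x=np.array([.9762,.2168])
k=cal("scene");K=k["intrinsics"];T=np.linalg.inv(k["T"])
def pr(fx,fy,z):
    q=T[:3,:3]@np.r_[O+fx*x+fy*y,z]+T[:3,3];return (K@q)[:2]/q[2]
# darkness profile across slot as function of fixture x, at several y
for ys in((-100,-70),(-55,20),(20,105)):
    row=[]
    for fx in range(-24,26,3):
        P=np.array([pr(fx/1e3,yy/1e3,.021) for yy in np.linspace(*ys,40)],np.float32)
        row.append(int(cv2.remap(g.astype(np.float32),P[:,:1],P[:,1:],cv2.INTER_LINEAR).mean()))
    print(ys,list(zip(range(-24,26,3),row)))
row=[]
for yy in range(-135,-50,4):
    a=pr(0,yy/1e3,.021).astype(np.float32);row.append((yy,int(cv2.remap(g.astype(np.float32),a[:1],a[1:],cv2.INTER_LINEAR)[0,0])))
print(row)
print("mouth",pr(0,-.085,.021), "crop",(pr(0,-.085,.021)-[225,165])*10)
```

```text
(-100, -70) [(-24, 145), (-21, 146), (-18, 146), (-15, 143), (-12, 133), (-9, 114), (-6, 89), (-3, 69), (0, 63), (3, 74), (6, 95), (9, 116), (12, 132), (15, 141), (18, 145), (21, 146), (24, 146)]
(-55, 20) [(-24, 145), (-21, 145), (-18, 145), (-15, 144), (-12, 141), (-9, 131), (-6, 115), (-3, 98), (0, 93), (3, 104), (6, 123), (9, 137), (12, 145), (15, 146), (18, 146), (21, 145), (24, 145)]
(20, 105) [(-24, 142), (-21, 145), (-18, 146), (-15, 145), (-12, 141), (-9, 132), (-6, 116), (-3, 102), (0, 100), (3, 110), (6, 126), (9, 139), (12, 145), (15, 147), (18, 147), (21, 146), (24, 145)]
[(-135, 79), (-131, 95), (-127, 122), (-123, 140), (-119, 150), (-115, 148), (-111, 127), (-107, 92), (-103, 66), (-99, 63), (-95, 62), (-91, 63), (-87, 64), (-83, 63), (-79, 64), (-75, 61), (-71, 68), (-67, 71), (-63, 85), (-59, 88), (-55, 94), (-51, 93)]
mouth [262.99784281 202.05712699] crop [379.97842807 370.57126985]
```

Both cameras agree with the model to 1 mm, so I'll descend slowly into the mouth.

Emit:
send_rows(
  plan=[0.9, 0, 0, 0.3, 0, 0.9, 0, 0, 0.6, 0, 0.9, 0, 0, 0.8, 0, 0.9, 0, 0, 1, 0, 0.9, 0, 0, 1.2, 0, 0.9, 0, 0, 1.4, 0, 0.9, 0, 0, 1.5, 0, 0.9, 0, 0, 1.5, 0],
)

```text
time: 7.2
tool_pos: [0.5129, -0.0552, 0.04]
tool_rot: [[-0.216, 0.976, -0.001], [0.976, 0.216, 0.0], [0.0, -0.0, -1.0]]
force: [0.2, -0.3, -0.9]
finger_gap: 0.014
finger_force: 39.1
```

```bash
python3 go.py 0.5137 -0.0554 0.0314 12.5
```

```text
t 7.2 tcp [ 0.5129 -0.0552  0.04  ] yaw 12.46 gap 0.014 F [ 0.2 -0.3 -0.9] ff 39.1 j [-19.  40. 106.  -0.  34. -31.]
shift cm [-0.04  0.08  0.86] turn -0.04
```

Emit:
send_rows(
  plan=[0.9, 0, 0, 0.1, 0, 0.9, 0, 0, 0.2, 0, 0.9, 0, 0, 0.3, 0, 0.9, 0, 0, 0.4, 0, 0.9, 0, 0, 0.5, 0, 0.9, 0, 0, 0.6, 0, 0.9, 0, 0, 0.7, 0, 0.9, 0, 0, 0.8, 0],
)

```text
time: 7.87
tool_pos: [0.5131, -0.0553, 0.0322]
tool_rot: [[-0.216, 0.976, 0.0], [0.976, 0.216, -0.0], [-0.0, 0.0, -1.0]]
force: [0.2, 0.8, -1.6]
finger_gap: 0.0142
finger_force: 39.1
```

```bash
python3 go.py 0.5137 -0.0554 0.0314 12.5
```

```text
t 7.87 tcp [ 0.5131 -0.0553  0.0322] yaw 12.46 gap 0.0142 F [ 0.2  0.8 -1.6] ff 39.1 j [-19.  41. 106.  -0.  33. -31.]
shift cm [-0.02  0.06  0.08] turn -0.04
```

Emit:
send_rows(
  plan=[0.9, 0.4, 0.05, 0, 0, 0.9, 0.8, 0.05, 0, 0, 0.9, 1.2, 0.05, 0, 0, 0.9, 1.6, 0.05, 0, 0, 0.9, 2, 0.05, 0, 0, 0.9, 2.4, 0.05, 0, 0, 0.9, 2.8, 0.05, 0, 0, 0.9, 3.2, 0.05, 0, 0],
)

```text
time: 8.53
tool_pos: [0.5065, -0.0234, 0.0323]
tool_rot: [[-0.216, 0.976, -0.0], [0.976, 0.216, 0.0], [0.0, -0.0, -1.0]]
force: [0.0, 0.4, -1.4]
finger_gap: 0.0143
finger_force: 39.1
```

```bash
cat > f.py <<'E'
from h import *
O=np.array([.4953,.0276]);y=np.array([-.2168,.9762]);x=np.array([.9762,.2168])
s=manip.observe();p=s["tool_pos"];R=s["tool_rot"];F=s["force"]
print("t",round(s["time"],2),"fix x,y,z mm",(1000*np.array([(p[:2]-O)@x,(p[:2]-O)@y,p[2]])).round(1),"yaw",np.degrees(np.arctan2(R[1,1],R[0,1])).round(2),"F fix",np.array([F[:2]@x,F[:2]@y,F[2]]).round(1),"M",np.round(s["ft_torque"],2),"gap",round(float(s["finger_gap"]),4))
E
python3 f.py
```

```text
t 8.53 fix x,y,z mm [ -0.1 -52.2  32.3] yaw 12.47 F fix [ 0.1  0.3 -1.4] M [-0.03  0.01 -0.02] gap 0.0143
```

Emit:
send_rows(
  plan=[0.9, 0.7, 0, 0, 0, 0.9, 1.4, 0, 0, 0, 0.9, 2.1, 0, 0, 0, 0.9, 2.8, 0, 0, 0, 0.9, 3.5, 0, 0, 0, 0.9, 4.2, 0, 0, 0, 0.9, 4.7, 0, 0, 0, 0.9, 5, 0, 0, 0],
)

```text
time: 9.2
tool_pos: [0.4955, 0.0258, 0.0323]
tool_rot: [[-0.216, 0.976, -0.0], [0.976, 0.216, 0.0], [0.0, -0.0, -1.0]]
force: [0.2, -0.0, -1.3]
finger_gap: 0.0143
finger_force: 39.1
```

```bash
python3 f.py
```

```text
t 9.2 fix x,y,z mm [-0.2 -1.8 32.3] yaw 12.5 F fix [ 0.2 -0.1 -1.3] M [0.   0.02 0.01] gap 0.0143
```

Emit:
send_rows(
  plan=[0.9, 0.1, 0, 0, 0, 0.9, 0.2, 0, 0, 0, 0.9, 0.3, 0, 0, 0, 0.9, 0.4, 0, 0, 0, 0.9, 0.5, 0, 0, 0, 0.9, 0.6, 0, 0, 0, 0.9, 0.7, 0, 0, 0, 0.9, 0.8, 0, 0, 0],
  squeeze=20,
)

```text
time: 9.87
tool_pos: [0.4941, 0.0327, 0.0323]
tool_rot: [[-0.216, 0.977, -0.0], [0.977, 0.216, 0.0], [0.0, -0.0, -1.0]]
force: [-0.2, -0.5, -1.2]
finger_gap: 0.0143
finger_force: 39.1
```

Emit:
send_rows(
  plan=[0.9, 0.1, 0, 0, 0, 0.9, 0.2, 0, 0, 0, 0.9, 0.3, 0, 0, 0, 0.9, 0.4, 0, 0, 0, 0.9, 0.5, 0, 0, 0, 0.9, 0.6, 0, 0, 0, 0.9, 0.7, 0, 0, 0, 0.9, 0.8, 0, 0, 0],
)

```text
time: 10.53
tool_pos: [0.4923, 0.0406, 0.0323]
tool_rot: [[-0.216, 0.976, -0.0], [0.976, 0.216, -0.0], [-0.0, -0.0, -1.0]]
force: [0.6, -0.7, -0.7]
finger_gap: 0.0142
finger_force: 39.1
```

Emit:
send_rows(
  plan=[1, 0.1, 0, 0, 0, 1, 0.2, 0, 0, 0, 1, 0.3, 0, 0, 0, 1, 0.4, 0, 0, 0, 1, 0.5, 0, 0, 0, 1, 0.6, 0, 0, 0, 1, 0.7, 0, 0, 0, 1, 0.8, 0, 0, 0],
  squeeze=20,
)

```text
time: 11.2
tool_pos: [0.4906, 0.0485, 0.0323]
tool_rot: [[-0.216, 0.976, -0.0], [0.976, 0.216, 0.0], [0.0, -0.0, -1.0]]
force: [-0.1, 0.1, -0.7]
finger_gap: 0.0145
finger_force: 39.1
```

```bash
python3 f.py
```

```text
t 11.2 fix x,y,z mm [-0.1 21.4 32.3] yaw 12.46 F fix [-0.1  0.1 -0.7] M [-0.    0.01 -0.05] gap 0.0145
```

Emit:
send_rows(
  plan=[1, 0.1, 0, 0, 0, 1, 0.2, 0, 0, 0, 1, 0.3, 0, 0, 0, 1, 0.4, 0, 0, 0, 1, 0.5, 0, 0, 0, 1, 0.6, 0, 0, 0, 1, 0.6, 0, 0, 0, 1, 0.6, 0, 0, 0],
)

```text
time: 11.87
tool_pos: [0.4893, 0.0543, 0.0323]
tool_rot: [[-0.216, 0.976, -0.0], [0.976, 0.216, -0.0], [0.0, -0.0, -1.0]]
force: [-0.1, 1.2, -1.4]
finger_gap: 0.0142
finger_force: 39.1
```

```bash
python3 f.py
```

```text
t 11.87 fix x,y,z mm [-0.1 27.3 32.3] yaw 12.46 F fix [ 0.2  1.2 -1.4] M [ 0.01  0.   -0.02] gap 0.0142
```

Emit:
send_rows(
  plan=[1, 0.1, 0, 0, 0, 1, 0.2, 0, 0, 0, 1, 0.3, 0, 0, 0, 1, 0.4, 0, 0, 0, 1, 0.5, 0, 0, 0, 1, 0.6, 0, 0, 0, 1, 0.6, 0, 0, 0, 1, 0.6, 0, 0, 0],
)

```text
time: 12.53
tool_pos: [0.488, 0.0601, 0.0323]
tool_rot: [[-0.216, 0.976, -0.0], [0.976, 0.216, 0.0], [0.0, -0.0, -1.0]]
force: [0.3, 0.0, -0.7]
finger_gap: 0.0141
finger_force: 39.1
```

```bash
python3 f.py
```

```text
t 12.53 fix x,y,z mm [-0.  33.3 32.3] yaw 12.47 F fix [ 0.3 -0.  -0.7] M [-0.01  0.01 -0.02] gap 0.0141
```

Emit:
send_rows(
  plan=[1, 0.1, 0, 0, 0, 1, 0.2, 0, 0, 0, 1, 0.3, 0, 0, 0, 1, 0.4, 0, 0, 0, 1, 0.5, 0, 0, 0, 1, 0.6, 0, 0, 0, 1, 0.6, 0, 0, 0, 1, 0.6, 0, 0, 0],
)

```text
time: 13.2
tool_pos: [0.4868, 0.066, 0.0323]
tool_rot: [[-0.216, 0.976, 0.0], [0.976, 0.216, -0.0], [-0.0, 0.0, -1.0]]
force: [0.2, -0.1, -1.1]
finger_gap: 0.0143
finger_force: 39.1
```

```bash
python3 f.py
```

```text
t 13.2 fix x,y,z mm [-0.  39.3 32.3] yaw 12.47 F fix [ 0.1 -0.1 -1.1] M [-0.08  0.06  0.03] gap 0.0143
```

Emit:
send_rows(
  plan=[1, 0.1, 0, 0, 0, 1, 0.2, 0, 0, 0, 1, 0.3, 0, 0, 0, 1, 0.4, 0, 0, 0, 1, 0.5, 0, 0, 0, 1, 0.6, 0, 0, 0, 1, 0.6, 0, 0, 0, 1, 0.6, 0, 0, 0],
)

```text
time: 13.87
tool_pos: [0.4855, 0.0718, 0.0323]
tool_rot: [[-0.216, 0.976, -0.0], [0.976, 0.216, -0.0], [0.0, -0.0, -1.0]]
force: [-0.7, 0.6, -0.3]
finger_gap: 0.0142
finger_force: 39.1
```

```bash
python3 f.py
```

```text
t 13.87 fix x,y,z mm [-0.  45.3 32.3] yaw 12.47 F fix [-0.5  0.7 -0.3] M [ 0.02 -0.    0.05] gap 0.0142
```

Emit:
send_rows(
  plan=[1, 0.1, 0, 0, 0, 1, 0.2, 0, 0, 0, 1, 0.3, 0, 0, 0, 1, 0.4, 0, 0, 0, 1, 0.5, 0, 0, 0, 1, 0.6, 0, 0, 0, 1, 0.6, 0, 0, 0, 1, 0.6, 0, 0, 0],
)

```text
time: 14.53
tool_pos: [0.4844, 0.0775, 0.0324]
tool_rot: [[-0.216, 0.976, 0.0], [0.976, 0.216, -0.0], [-0.0, 0.0, -1.0]]
force: [-0.9, -2.3, -0.3]
finger_gap: 0.014
finger_force: 39.1
```

```bash
python3 f.py
```

```text
t 14.53 fix x,y,z mm [ 0.2 51.1 32.4] yaw 12.47 F fix [-1.3 -2.1 -0.3] M [-0.36 -0.05  0.04] gap 0.014
```

Emit:
send_rows(
  plan=[1, 0.05, 0, 0, 0, 1, 0.1, 0, 0, 0, 1, 0.15, 0, 0, 0, 1, 0.2, 0, 0, 0, 1, 0.2, 0, 0, 0, 1, 0.2, 0, 0, 0, 1, 0.2, 0, 0, 0, 1, 0.2, 0, 0, 0],
)

```text
time: 15.2
tool_pos: [0.4845, 0.0783, 0.0325]
tool_rot: [[-0.217, 0.976, 0.001], [0.976, 0.217, -0.002], [-0.002, 0.001, -1.0]]
force: [0.5, -8.1, -0.0]
finger_gap: 0.0139
finger_force: 39.1
```

```bash
python3 f.py
```

```text
t 15.2 fix x,y,z mm [ 0.5 51.9 32.5] yaw 12.5 F fix [-1.3 -8.1 -0. ] M [-1.39 -0.03  0.02] gap 0.0139
```

Emit:
send_rows(
  plan=[1, -0.1, 0, 0, 0, 1, -0.2, 0, 0, 0, 1, -0.3, 0, 0, 0, 1, -0.3, 0, 0, 2, 1, -0.3, 0, 0, 4, 1, -0.3, 0, 0, 6, 1, -0.3, 0, 0, 8, 1, -0.3, 0, 0, 10],
)

```text
time: 15.87
tool_pos: [0.4827, 0.0769, 0.0322]
tool_rot: [[-0.042, 0.999, -0.003], [0.999, 0.042, 0.0], [0.0, -0.003, -1.0]]
force: [-1.8, -2.7, 1.1]
finger_gap: 0.0143
finger_force: 39.2
```

```bash
python3 f.py
```

```text
t 15.87 fix x,y,z mm [-1.6 50.8 32.2] yaw 2.39 F fix [-2.4 -2.3  1.1] M [-0.36  0.33  0.04] gap 0.0143
```

Emit:
send_rows(
  plan=[1, 0, 0, 0, 2, 1, 0, 0, 0, 4, 1, 0, 0, 0, 6, 1, 0, 0, 0, 8, 1, 0, 0, 0, 10, 1, 0, 0, 0, 12, 1, 0, 0, 0, 12, 1, 0, 0, 0, 12],
)

```text
time: 16.53
tool_pos: [0.4839, 0.077, 0.0321]
tool_rot: [[0.165, 0.986, -0.001], [0.986, -0.165, 0.0], [0.0, -0.001, -1.0]]
force: [0.5, -0.4, -1.4]
finger_gap: 0.014
finger_force: 39.0
```

```bash
python3 f.py
```

```text
t 16.53 fix x,y,z mm [-0.4 50.7 32.1] yaw -9.5 F fix [ 0.4 -0.5 -1.4] M [-0.06  0.01  0.04] gap 0.014
```

Turned 22° with no resistance, so this is the pocket. I'll continue turning.

Emit:
send_rows(
  plan=[1, 0, 0, 0, 4, 1, 0, 0, 0, 8, 1, 0, 0, 0, 12, 1, 0, 0, 0, 16, 1, 0, 0, 0, 20, 1, 0, 0, 0, 24, 1, 0, 0, 0, 28, 1, 0, 0, 0, 30],
)

```text
time: 17.2
tool_pos: [0.4844, 0.077, 0.0322]
tool_rot: [[0.638, 0.77, -0.0], [0.77, -0.638, 0.0], [0.0, -0.0, -1.0]]
force: [0.1, -0.0, -1.3]
finger_gap: 0.0142
finger_force: 39.0
```

```bash
python3 f.py
```

```text
t 17.2 fix x,y,z mm [ 0.  50.6 32.2] yaw -39.67 F fix [ 0.1 -0.  -1.3] M [-0.02 -0.02 -0.05] gap 0.0142
```

Emit:
send_rows(
  plan=[1, 0, 0, 0, 5, 1, 0, 0, 0, 10, 1, 0, 0, 0, 15, 1, 0, 0, 0, 20, 1, 0, 0, 0, 25, 1, 0, 0, 0, 30, 1, 0, 0, 0, 35, 1, 0, 0, 0, 38],
)

```text
time: 17.87
tool_pos: [0.4844, 0.077, 0.0322]
tool_rot: [[0.977, 0.213, -0.0], [0.213, -0.977, 0.0], [-0.0, -0.0, -1.0]]
force: [0.3, 0.5, -1.3]
finger_gap: 0.0139
finger_force: 39.0
```

Emit:
send_rows(
  plan=[1, 0, 0, 0.02, 0, 1, 0, 0, 0.04, 0, 1, 0, 0, 0.06, 0, 1, 0, 0, 0.08, 0, 1, 0, 0, 0.1, 0, 1, 0, 0, 0.1, 0, 1, 0, 0, 0.1, 0, 1, 0, 0, 0.1, 0],
)

```text
time: 18.53
tool_pos: [0.484, 0.0768, 0.0314]
tool_rot: [[0.976, 0.216, -0.001], [0.216, -0.976, 0.0], [-0.001, -0.0, -1.0]]
force: [-1.9, 0.4, 2.4]
finger_gap: 0.0143
finger_force: 39.2
```

```bash
python3 f.py
```

```text
t 18.53 fix x,y,z mm [-0.3 50.4 31.4] yaw -77.53 F fix [-1.7  0.8  2.4] M [0.15 0.26 0.02] gap 0.0143
```

On the floor. I'll release, pause, then lift.

Emit:
send_rows(
  plan=[0.4, 0, 0, 0, 0, 0.2, 0, 0, 0, 0, 0, 0, 0, 0, 0, 0, 0, 0, 0, 0, 0, 0, 0, 0, 0, 0, 0, 0, 0, 0, 0, 0, 0, 0, 0, 0, 0, 0, 0, 0],
)

```text
time: 19.2
tool_pos: [0.4844, 0.0766, 0.0313]
tool_rot: [[0.976, 0.216, 0.0], [0.216, -0.976, -0.0], [0.0, 0.0, -1.0]]
force: [-0.1, 1.2, 0.5]
finger_gap: 0.0431
finger_force: 0.0
```

Emit:
send_rows(
  plan=[0, 0, 0, -0.5, 0, 0, 0, 0, -1.5, 0, 0, 0, 0, -3, 0, 0, 0, 0, -5, 0, 0, 0, 0, -8, 0, 0, 0, 0, -11, 0, 0, 0, 0, -14, 0, 0, 0, 0, -17, 0],
)

```text
time: 19.87
tool_pos: [0.4839, 0.0767, 0.2037]
tool_rot: [[0.976, 0.216, 0.001], [0.216, -0.976, -0.0], [0.001, 0.0, -1.0]]
force: [0.1, -0.3, -0.9]
finger_gap: 0.0425
finger_force: 0.0
```

Emit:
send_rows(
  plan=[0, -3, -4, 0, 0, 0, -4, -8, 0, 0, 0, -5, -12, 0, 0, 0, -5, -16, 0, 0, 0, -5, -20, 0, 0, 0, -5, -24, 0, 0, 0, -5, -24, 0, 0, 0, -5, -24, 0, 0],
)

```text
time: 20.53
tool_pos: [0.3827, 0.3022, 0.2021]
tool_rot: [[0.975, 0.221, 0.001], [0.221, -0.975, 0.0], [0.001, -0.0, -1.0]]
force: [0.5, -0.5, 0.1]
finger_gap: 0.0425
finger_force: 0.0
```

```bash
python3 f.py
python3 - <<'E'
from h import *
p,d=manip.camera("top");q,_=manip.camera("scene")
a=cv2.resize(p[140:220,180:280],(400,320),interpolation=cv2.INTER_CUBIC);b=cv2.resize(q[150:230,195:295],(400,320),interpolation=cv2.INTER_CUBIC)
cv2.imwrite("pics/end.png",np.hstack([a,b])[:,:,::-1])
C=cloud("top",d);m=np.zeros(d.shape,bool);m[140:220,180:280]=1;m&=(C[...,2]>.045)&(C[...,2]<.068)
O=np.array([.4953,.0276]);y=np.array([-.2168,.9762]);x=np.array([.9762,.2168])
P=C[m][:,:2]-O;zz=C[m][:,2];f=np.c_[P@x,P@y]*1000;print(len(f),f.mean(0),f.min(0),f.max(0),np.median(zz))
print(cv2.minAreaRect(f.astype(np.float32)))
E
```

```text
t 20.53 fix x,y,z mm [-50.4 292.5 202.1] yaw -77.23 F fix [ 0.4 -0.6  0.1] M [-0.04  0.   -0.01] gap 0.0425
140 [11.82561677 50.51121323] [-28.27927733  43.56637014] [52.52148126 57.9334401 ] 0.05509510818367902
((12.104961395263672, 50.718894958496094), (80.79090881347656, 14.199450492858887), 0.22959432005882263)
```

View pics/end.png

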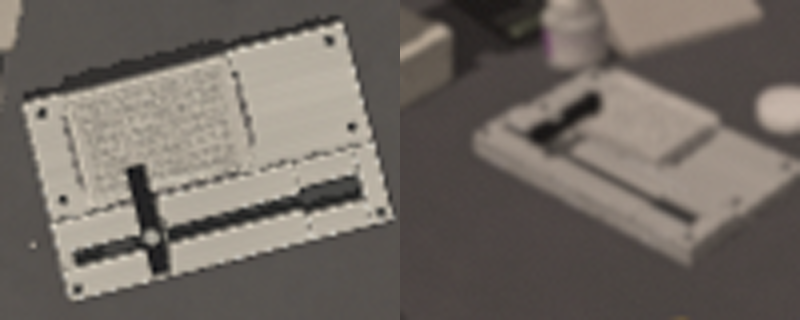

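The stud stands across the slot at fixture y of about 50.6 mm, its bar reaching x = 52 mm over the plate. It is within 0.3° of square, and the plate is in place. Handing in.

```bash
python3 -c "
from plant import manip
print(manip.job_done())"
```

```text
the job is handed in; nothing more can be done
None
```

The stud is in the lock pocket (fixture y about 51 mm) and turned a quarter turn so its nose is over the well plate. It is released, the plate is in place, and the job was handed in at about 21 s; no verdict came back.

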